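# Unlock the guarded speed dial and set it

## Robot

A 7-joint arm with a two-finger parallel gripper is mounted at the origin on the work surface. World frame = base frame: x ahead of the robot, y to its left, z up, the work surface at z = 0. Lengths are in mm, angles in rad, forces in N, time in s.
With the tool pointing down it reaches from about 350 to 900 mm from the base axis. Payload 7.2 kg.
Tool frame: the origin (TCP) lies midway between the tips of the shut fingers; the grasp point (between the pads) lies 19 mm behind it (tcp_to_grasp is the distance from the TCP to the grasp point, in mm); z points along the fingers, y is the line along which they close (so a half turn about z gives the same grasp; the last joint's range is limited). The gripper opens to 88 mm and grips with 3 to 60 N. Pads are 20 mm wide; open, the fingers measure 115 mm over their backs; the gripper's body (75 mm by 178 mm) begins 61 mm behind the grasp point.
Start: joints at [-1.394, 0.411, -0.013, 1.596, 0.006, 1.134, -0.082], TCP at [151.486, 606.367, 222.653] pointing down, gripper open.
Joint ranges: [-2.95, 2.95], [-0.29, 1.99], [-1.47, 1.44], [0.14, 2.54], [-1.03, 4.17], [0.13, 1.85], [-2.86, 2.86]. Speed limits (rad/s): [2.39, 2.39, 3.01, 3.01, 3.14, 3.14, 3.14].

## Interface

Orientations are given as [roll, pitch, yaw] about the fixed x, y, z axes, in that order (R = Rz(yaw) Ry(pitch) Rx(roll)).
In Python, from station import state, get_image, job_done, outline_of, tcp_to_grasp gives the robot as it stands.
- The arm moves only by the shell command python3 -m jog 'ROWS'. ROWS is JSON, a list that holds one entry, the list of rows, each a list of 5 numbers: the closure, from -1 (fully open) to 1 (shut), then the shift along the tool's x, y, z scaled (see below), then the turn about the tool's z scaled (see below). In form: [[[fingers, dx, dy, dz, turn], ...]]. A call has 1 to 12 rows; each row is the pose to reach, as a shift and turn from the pose commanded when the call began, along the tool's axes at that moment, turning the shorter way round; what a row does not reach only later rows make up. The controller multiplies each number of a shift by 400 mm and each number of a turn by 180 degrees. A row lasts 1/10 s, in which the tool goes at most 50 mm and 8.59 degrees, less where a joint would pass 70% of its speed; a pose out of reach is approached as far as the arm can. A call with a number of a shift or a turn outside -1 to 1 is refused whole. A call with a gripper value outside its range is refused whole. The fingers move at their own pace and stop on an object; the grip force is fixed at half the most. Time passes only in rows, so rows that repeat a pose let the fingers close. It gives the time, the measured TCP pose, the force, the opening and the grip force at its end, in the units of the state.
- state(): the state, without advancing time (a new reading comes with each control period).
- get_image(name): name is "scene" or "top" or "wrist"; returns a dict with "image" (420x560x3 uint8, red, green, blue), "range_z" (420x560 float32, mm along the optical axis (not along the pixel's ray), 0 where there is no reading), "mtx" (3x3 intrinsics, pixels), "R" (3x3) and "t" (3): a world point X has camera coordinates R X + t. Camera axes: x right, y down, z forward; pixel columns grow to the right and rows downward; lengths in mm; the calibration is good to about 2 mm. A picture is of the moment at which its call begins.
- job_done(): hands the job in; it is judged then, once.
Trained networks look in a picture, given as the dict that the camera call returned (one of the last four; its "shot" number tells which), for a name from the list of things; names that differ only in an ending like _2 or _b are one class to them, and where a whole thing is asked for, a point or a joint stands for the part that bears it (a point fixed in the world has none). Each returns a list of dicts, best first, with "conf" (0 to 1); they miss things now and then, are a little off and sometimes report something else, mostly with a low value. They report only what shows in the picture. A call takes as long as a camera call. They do not tell look-alikes from the thing itself.
- outline_of(picture, label): "region" (420x560 bool, what is visible of it) and "uv" ([column, row] in pixels, amid what is visible of it).
The state is a dict: "t": time; "qpos": joint angles; "joint_vel": joint speeds; "tau": joint torques, N m; "position": TCP position; "orientation": TCP orientation; "ft_force": force on the tool from outside, world axes, zero at the start; "moment": the same for the moment, N m; "width": finger opening in mm; "gripper_force": force on a finger pad.
Only numpy, scipy, OpenCV 4.12 (cv2) and the standard library are available. Lean on these libraries where they do the work, as an engineer would, in place of code of your own. Each camera call takes 0.05 s, during which the arm holds its last target. There are 200 camera calls.

## Task

A blue clamp dog in the T-slot beside the sander's control console locks the orange cover shut: slide the dog along the slot to its open outer end, lift it out and stand it upright in the green tray without disturbing the brass coupling. Then flip the cover all the way back so that it stays propped open by itself, and turn the black dial underneath until its white pointer line points at the red mark. Leave the cover open and the other things on the bench where they are.

Things in the scene. Friction and masses are not known exactly. Their poses are not given: they have to be found in the camera images.
- console: Grey control console, fixed, with a sloped panel, cover and dial and, on its +y side, an aluminium T-slot rail. Origin on the bench below the dial's axis; x points from the operator's low side to the high side, y to the rail, z up. Bystanders near the rail are under 135 tall
- panel (a point): Where the dial's axis meets the panel's surface, 85 above the bench; axes as the console's. The panel rises 23 degrees towards +x, is 170 wide (y), from x -69 (56 above the bench) to x +78 (118 high). Two hinge posts at the high edge and two rubber bumpers at the low corners (y +-67) stand 50 off it
- slot_floor (a point): On the T-slot's floor, on its centre line (x -35, y 195, 63 high in the console frame), where the lips end; axes as the console's. The rail runs from y 88 to y 268, 66 wide (x), top 84 high. Up to y 195 two 10 thick lips leave a slot 18 wide over a channel 44 wide; beyond, as far as the end wall, the channel is open above
- slot_end (a point): On the slot's floor at the inner face of the blue end wall (x -35, y 258, 63 high in the console frame; wall top 88 high). The open pocket between the lips and this wall is 63 long, enough for the dog's 50 long foot: it comes free upwards with its origin 25 to 37 short of this wall, and must rise 25 to clear the rail
- dog: Loose clamp dog, 0.26 to 0.49 kg, 89 tall. Origin: centre of its foot's underside, z up, axes as the console's in the slot. White slippery T-foot 38 (x) x 50 (y) x 9, neck 14 wide, blue block 26 (x) x 50 (y) from z 23 to 89, gripped across the 26 (low, or it tilts and binds); from its -y face a steel nose 14 thick runs 60 along -y at z 73, over the cover. Starts at console y 118 to 150
- cover (a joint): Hinge angle of the orange cover (clear window, 150 wide, 128 long, 6 thick, 0.2 kg): 0 shut (parallel to the panel, 48 off it), grows as it opens, 2.35 at its stop, fully open. It swings freely: at 1.97 it stands vertically; let go below this it falls shut, beyond it leans back on its stop and stays
- cover_hinge (a point): Point on the cover's hinge axis at mid width, at (55, 0, 160) in the console frame; the axis runs along the console's y. This point's x axis points from the handle to the hinge, y along the axis; turns with the cover
- cover_handle (a point): Centre of the cover's red round handle bar, 12 thick, parallel to the hinge and 170 from it, held by two arms 120 apart beyond the cover's free edge, with a gap of 36 between bar and edge. Shut, it is about 94 above the bench and overhangs the low side of the console; fully open about 318
- dial (a joint): Dial angle, -1.3 to 1.3; 0 when the pointer points straight up the slope, grows clockwise seen from above the panel; turns with a light friction of 0.05 N m and stays where left. It starts between -0.8 and -0.3
- dial_grip (a point): On the dial's axis at the height to grip, 30 off the panel. z along the axis off the panel (23 degrees from vertical, leaning to the operator), x along the grip bar towards the end with the white pointer line. Black grip bar 70 long (x), 18 wide (y), its top 41 off the panel, on a grey disc of 72 diameter whose top is 10 off the panel
- index (a joint): Angle of the red mark, measured as the dial's: the dial is set when joint dial equals joint index. The mark is flat, not to be touched and stays put, between 0.2 and 0.7
- index_mark (a point): The red mark, flat on the panel, 53 from the dial's axis; its x axis points from the dial's axis to the mark
- tray: Green open tray, fixed to the bench, 240 (x) x 150 (y) x 30, walls and floor 4 thick. Origin under its centre. The brass coupling stands in its +x half, between x 70 and 95; the -x half is free
- coupling: Bystander in the tray: brass coupling, 44 diameter, 45 tall. Origin at the centre of its underside
- can: Bystander: yellow spray can, 54 diameter, 130 tall, behind the rail. Origin under its centre
- offcut: Bystander: wooden offcut 50 x 120 x 36 lying in front of the rail. Origin under its centre
- discs: Bystander: stack of blue sanding discs, 120 diameter, 22 tall, behind the console. Origin under its centre
- driver: Bystander: yellow screwdriver, 200 long, lying left of the rail
- hammer: Bystander: hammer, 280 long, lying at the back
- jar: Bystander: amber jar, 70 diameter, 100 tall, at the left. Origin under its centre
Not all that is in view belongs to the job. There is more than one size of the dog; the one meant has the size given above.

How it is judged:
By the outcome, as a careful person would: the job done as asked, in the order asked, and still so for the second after the job is handed in, with the robot touching nothing.
It also fails if it takes over 72 s, if anything falls off the work surface, if the arm or the gripper's body presses on something with over 40 N, if the wrist force passes 120 N, or if a joint passes its speed limit or range.

## Working session

There is one attempt and no reset: what is moved stays moved. The work goes in short steps, Python scripts to look and compute and a shell command to move; the robot and the scene stay as the last step left them, time stands still between calls to the robot, and variables do not carry over. Pictures are saved under pics/ and viewed, at most 10 in all, crops included, and the job is handed in when it is done.

```bash
ls; mkdir -p pics
python3 - <<'E'
from station import *
import cv2,numpy as np
s=state();print(s['t'],s['position'],s['orientation'],s['width'])
ims=[]
for n in['scene','top']:
    p=get_image(n);np.savez(n+'.npz',**{k:p[k] for k in('image','range_z','mtx','R','t')})
    cv2.imwrite(f'pics/{n}0.png',p['image'][:,:,::-1])
    for l in['console','dog','cover','cover_handle','dial','index_mark','tray','coupling','can','offcut']:
        r=outline_of(p,l)
        print(n,l,[(round(d['conf'],2),np.round(d['uv']).tolist(),int(d['region'].sum())) for d in r[:3]])
E
```

```text
pics
0.0 [151.36482304 605.87760186 221.83384889] [-3.14002502e+00  1.27622386e-04  2.89691381e+00] 87.65707863078977
scene console [(0.67, [292.0, 240.0], 5221)]
scene dog [(0.93, [314.0, 210.0], 434), (0.81, [299.0, 155.0], 605), (0.64, [409.0, 203.0], 938)]
scene cover [(0.59, [280.0, 229.0], 1562), (0.59, [342.0, 280.0], 1349), (0.21, [317.0, 211.0], 467)]
scene cover_handle [(0.81, [279.0, 228.0], 1530)]
scene dial [(0.43, [282.0, 245.0], 69), (0.32, [384.0, 171.0], 546)]
scene index_mark []
scene tray [(0.71, [167.0, 307.0], 4448)]
scene coupling [(0.72, [185.0, 326.0], 273)]
scene can [(0.87, [359.0, 243.0], 760)]
scene offcut [(0.79, [303.0, 204.0], 380)]
top console [(0.82, [292.0, 190.0], 5132)]
top dog [(0.98, [144.0, 152.0], 813), (0.82, [194.0, 312.0], 855), (0.53, [251.0, 197.0], 337)]
top cover [(0.92, [304.0, 190.0], 2843)]
top cover_handle [(0.59, [301.0, 188.0], 3040), (0.37, [387.0, 139.0], 966), (0.3, [290.0, 189.0], 5344)]
top dial []
top index_mark []
top tray [(0.61, [420.0, 206.0], 4354), (0.58, [237.0, 240.0], 786), (0.54, [235.0, 144.0], 409)]
top coupling [(0.6, [384.0, 136.0], 1119), (0.53, [418.0, 174.0], 226)]
top can [(0.81, [233.0, 144.0], 454)]
top offcut [(0.79, [235.0, 240.0], 765)]
```

View pics/scene0.png

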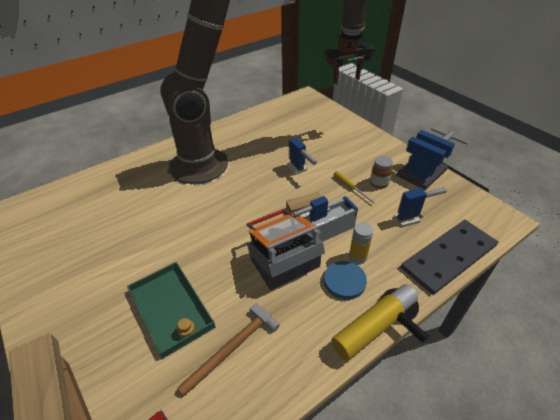

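View pics/top0.png

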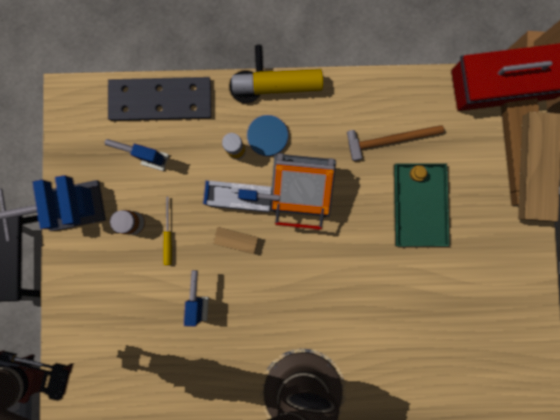

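The scene shows the console at (290,240), the dog in the rail at (318,209) with the blue end wall at (348,205), and the tray at (168,307). The other two blue dogs are decoys. In the top view the rail runs left from the console to about (207,193), the tray is at (421,205), and the coupling at (418,173).

```bash
cat > h.py <<'E'
import numpy as np,cv2
from scipy.spatial.transform import Rotation as Ro
def cloud(p):
    h,w=p['range_z'].shape;v,u=np.mgrid[:h,:w];z=p['range_z']
    c=np.stack([u,v,np.ones_like(u)],-1)@np.linalg.inv(p['mtx']).T*z[...,None]
    X=(c-p['t'])@p['R'];X[z==0]=np.nan;return X
def proj(p,X):
    c=np.atleast_2d(X)@p['R'].T+p['t'];c=c@p['mtx'].T;return c[:,:2]/c[:,2:]
def mask(p,lo,hi):
    h=cv2.cvtColor(p['image'],cv2.COLOR_RGB2HSV);return cv2.inRange(h,lo,hi)>0
def Tc(x,y,yaw): # console->world
    return lambda P:np.atleast_2d(P)@Ro.from_euler('z',yaw).as_matrix().T+[x,y,0]
E
python3 - <<'E'
from h import *
p=dict(np.load('top.npz'))
X=cloud(p);print(p['mtx'][0,0],-p['R'].T@p['t'])
for n,uv in dict(wall=(207,193),dog=(248,195),cover=(302,188),handle=(300,225),tray=(421,205),coup=(418,173),bench=(350,300)).items(): print(n,X[uv[1],uv[0]].round(0))
def rect(m,n):
    P=X[m&np.isfinite(X[...,2])][:,:2].astype(np.float32);r=cv2.minAreaRect(P);print(n,len(P),np.round(r[0]),np.round(r[1]),r[2])
v,u=np.mgrid[:420,:560]
rail=(u>195)&(u<275)&(v>175)&(v<220)
rect(rail&(X[...,2]>74)&(X[...,2]<94),'rail')
rect(mask(p,(3,150,100),(18,255,255))&(u>260)&(u<345)&(v>150)&(v<230)&(X[...,2]>80),'cover')
bl=mask(p,(105,120,40),(125,255,255))
rect(bl&rail&(X[...,2]>125),'dog')
rect(bl&rail&(X[...,2]<100)&(X[...,2]>75),'wall')
rect((u>385)&(u<455)&(v>155)&(v<255)&(X[...,2]>18)&(X[...,2]<35),'tray')
rect((u>405)&(u<432)&(v>160)&(v<190)&(X[...,2]>38),'coup')
E
```

```text
479.68653328012175 [ 425.14971911   24.71727749 1401.37449514]
wall [566. 250.  86.]
dog [551. 132. 153.]
cover [568. -10. 136.]
handle [471.  -3.  98.]
tray [ 524. -361.    2.]
coup [ 612. -344.   47.]
bench [ 254. -144.   -1.]
rail 922 [570. 162.] [191.  92.] 83.52053833007812
cover 1223 [545.  -7.] [153. 162.] 82.34561920166016
dog 166 [553. 133.] [46. 23.] 82.40650939941406
wall 59 [569. 252.] [ 9. 56.] 82.25978088378906
tray 646 [ 525. -357.] [153. 241.] 88.82091522216797
coup 106 [ 615. -351.] [31. 29.] 88.83465576171875
```

```bash
cat >> h.py <<'E'
def shift(s,target,yaw=None):
    "values (dx,dy,dz,turn) for jog rows from state s to a world TCP target"
    R=Ro.from_euler('xyz',s['orientation']).as_matrix()
    d=R.T@(np.array(target)-s['position'])/400;t=0
    if yaw is not None: t=-((yaw-s['orientation'][2]+np.pi/2)%np.pi-np.pi/2)/np.pi   # half turn is the same grasp
    return d.round(4).tolist(),round(float(t),4)
E
python3 - <<'E'
from h import *;from station import *
s=state();print(shift(s,(352,370,240),1.437),shift(s,(553,133,240),1.437),tcp_to_grasp)
E
```

```text
([-0.6295, -0.4518, -0.0434], 0.4647) ([-1.2606, -0.9049, -0.0434], 0.4647) 18.700000000000003
```

```bash
python3 -m jog '[[[-1,-0.63,-0.452,-0.043,0.465],[-1,-0.63,-0.452,-0.043,0.465],[-1,-0.63,-0.452,-0.043,0.465],[-1,-0.63,-0.452,-0.043,0.465],[-1,-0.63,-0.452,-0.043,0.465],[-1,-0.63,-0.452,-0.043,0.465],[-1,-0.63,-0.452,-0.043,0.465],[-1,-0.63,-0.452,-0.043,0.465],[-1,-0.63,-0.452,-0.043,0.465],[-1,-0.63,-0.452,-0.043,0.465],[-1,-0.63,-0.452,-0.043,0.465]]]'
python3 - <<'E'
from h import *;from station import *
s=state();print(s['position'],s['orientation'],s['qpos'].round(2) if hasattr(s['qpos'],'round') else s['qpos']);print(shift(s,(560,160,270),1.437))
E
```

```text
t: 2.2
position: [352.2, 369.9, 240.0]
orientation: [3.141, -0.0, 1.434]
ft_force: [-0.1, 0.7, -0.3]
width: 87.7
gripper_force: 0.0
[352.152238   369.89828601 239.95876133] [ 3.14149951e+00 -2.36179319e-04  1.43437951e+00] [-1.19  0.2   0.34  1.87 -0.07  1.09 -0.96]
([-0.4492, 0.5862, -0.0752], -0.0008)
```

```bash
python3 -m jog '[[[-1,-0.45,0.586,-0.075,0],[-1,-0.45,0.586,-0.075,0],[-1,-0.45,0.586,-0.075,0],[-1,-0.45,0.586,-0.075,0],[-1,-0.45,0.586,-0.075,0],[-1,-0.45,0.586,-0.075,0],[-1,-0.45,0.586,-0.075,0]]]'
cat > look.py <<'E'
import sys
from h import *;from station import *
p=get_image('wrist');np.savez(sys.argv[1]+'.npz',**{k:p[k] for k in('image','range_z','mtx','R','t')})
cv2.imwrite(f'pics/{sys.argv[1]}.png',p['image'][:,:,::-1])
E
python3 look.py w1
```

```text
t: 2.9
position: [564.2, 153.3, 270.7]
orientation: [3.138, 0.002, 1.431]
ft_force: [-0.5, 0.4, -0.3]
width: 87.8
gripper_force: 0.0
```

View pics/w1.png

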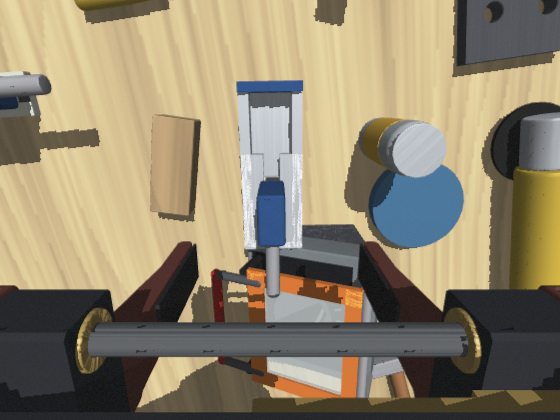

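The wrist view shows the rail from (270,85) (blue end wall) to (270,245), the dog's block at (271,213), its nose over the cover at (273,275), and the handle at the left, at (218,310).

Run:
```python
from h import *;from station import *
p=dict(np.load('w1.npz'));X=cloud(p);z=X[...,2];v,u=np.mgrid[:420,:560]
def rect(m,n):
    P=X[m&np.isfinite(z)];r=cv2.minAreaRect(P[:,:2].astype(np.float32));print(n,len(P),np.round(r[0],1),np.round(r[1],1),round(r[2],2),'z',np.median(P[:,2]).round(1));return r
bl=mask(p,(105,120,30),(125,255,255));b=(u>225)&(u<315)&(v>70)&(v<260)
w=rect(bl&b&(v<105)&(z>80),'wall')
d=rect(bl&b&(v>160)&(z>140),'dogtop')
# rail lips left/right edges per band
for lo,hi in((100,150),(160,240)):
    m=b&(z>78)&(z<90)&(v>lo)&(v<hi); rect(m,'rail')
# slot centre line: floor pixels (z<75) between lips ahead of dog
for lo,hi in((105,125),(130,150),(155,172)):
    P=X[b&(u>240)&(u<302)&(v>lo)&(v<hi)&(z>78)&(z<90)];print(lo,P.min(0).round(1),P.max(0).round(1))
print(state()['position'],state()['orientation'])
```

```text
wall 650 [571. 254.] [ 9.2 64.6] 82.59 z 87.5
dogtop 1455 [555.7 135.9] [49.2 24.7] 82.07 z 151.2
rail 1039 [565.6 216. ] [48.7 65.8] 82.02 z 83.4
rail 2760 [555.5 134.6] [91.4 65.8] 82.75 z 83.4
105 [536.2 213.   78. ] [599.9 239.3  85.4]
130 [531.8 187.5  78.5] [597.  214.7  85.9]
155 [527.7 164.1  80.7] [593.8 189.2  85.7]
[562.03989254 156.58975021 270.02152091] [3.14031841e+00 1.04739252e-03 1.43317954e+00]
```

Run:
```python
from h import *;from station import *
print(shift(state(),(555.7,135.9,91),1.440))
```

```text
([-0.0529, -0.0092, 0.4476], -0.0022)
```

```bash
python3 -m jog '[[[-1,-0.053,-0.009,0.2,-0.002],[-1,-0.053,-0.009,0.3,-0.002],[-1,-0.053,-0.009,0.38,-0.002],[-1,-0.053,-0.009,0.448,-0.002],[-1,-0.053,-0.009,0.448,-0.002],[1,-0.053,-0.009,0.448,-0.002],[1,-0.053,-0.009,0.448,-0.002],[1,-0.053,-0.009,0.448,-0.002],[1,-0.053,-0.009,0.448,-0.002],[1,-0.053,-0.009,0.448,-0.002],[1,-0.053,-0.009,0.448,-0.002]]]'
python3 - <<'E'
from h import *;from station import *
s=state();print(s['position'],s['orientation'],s['width'],s['gripper_force'],s['ft_force']);u=np.array([np.sin(.131),np.cos(.131)])
t=s['position'].copy();t[:2]+=83*u;print(shift(s,t))
E
```

```text
t: 4.05
position: [554.0, 139.6, 91.1]
orientation: [3.141, -0.001, 1.442]
ft_force: [0.5, 0.9, 0.5]
width: 43.8
gripper_force: 0.0
[554.01152455 139.59360287  91.10742359] [ 3.14099785e+00 -5.01533038e-04  1.44234532e+00] 43.7640163904433 0.0 [0.54665892 0.86102958 0.45726633]
([0.2075, 0.0005, 0.0001], 0.0)
```

```bash
python3 -m jog '[[[0,0,0.005,0,-0.001],[0.1,0,0.005,0,-0.001],[1,0,0.005,0,-0.001],[1,0,0.005,0,-0.001],[1,0,0.005,0,-0.001],[1,0,0.005,0,-0.001],[1,0,0.005,0,-0.001]]]'
python3 - <<'E'
from h import *;from station import *
s=state();print(s['position'],s['orientation'],s['width'],s['gripper_force'],s['ft_force'])
E
```

```text
t: 4.75
position: [555.8, 139.2, 90.6]
orientation: [3.142, 0.0, 1.445]
ft_force: [1.1, 0.7, -1.0]
width: 25.7
gripper_force: 30.0
[555.81373993 139.17083223  90.5740018 ] [3.14154262e+00 9.32167811e-05 1.44537472e+00] 25.743460722219115 29.989919364452362 [ 1.13923826  0.73527043 -0.95471705]
```

```bash
python3 -m jog '[[[1,0.035,0,0,0],[1,0.07,0,0,0],[1,0.105,0,0,0],[1,0.14,0.001,0,0],[1,0.175,0.001,0,0],[1,0.2075,0.001,0,0],[1,0.2075,0.001,0,0],[1,0.2075,0.001,0,0]]]'
python3 look.py w2
python3 - <<'E'
from h import *;from station import *
s=state();print(s['position'],s['orientation'],s['width'],s['gripper_force'],s['ft_force'])
E
```

```text
t: 5.55
position: [566.5, 222.1, 90.6]
orientation: [3.142, -0.0, 1.446]
ft_force: [0.3, 0.6, -0.7]
width: 26.0
gripper_force: 30.0
[566.48636064 221.38339037  90.57528743] [-3.14150488e+00  1.19326141e-04  1.44537625e+00] 25.802133291368573 29.989892542362213 [ 0.32542221  0.99281443 -1.0100369 ]
```

View pics/w2.png

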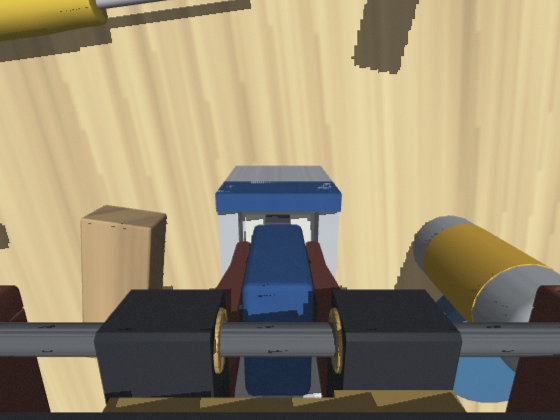

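The dog slid along with the fingers; its block top (275,260) is just short of the blue wall (280,200), about 31 short of it. Lift.

```bash
python3 -m jog '[[[1,0,0,-0.02,0],[1,0,0,-0.04,0],[1,0,0,-0.06,0],[1,0,0,-0.08,0],[1,0,0,-0.08,0]]]'
```

```text
t: 6.1
position: [567.4, 221.6, 124.3]
orientation: [3.14, -0.001, 1.445]
ft_force: [0.1, -0.5, -4.5]
width: 26.2
gripper_force: 30.0
```

```bash
python3 -m jog '[[[1,0,0,-0.12,0],[1,0,0,-0.24,0],[1,0,0,-0.36,0],[1,0,0,-0.42,0],[1,0,0,-0.42,0]]]'
python3 - <<'E'
from h import *;from station import *
s=state();print(s['position'],shift(s,(525,-60,290)),shift(s,(470,-342,290)))
E
```

```text
t: 6.6
position: [568.3, 221.8, 294.5]
orientation: [3.136, -0.004, 1.445]
ft_force: [-0.7, 0.1, -5.6]
width: 25.9
gripper_force: 30.0
[568.30861504 221.82466776 294.54102267] ([-0.7126, -0.0192, 0.0082], 0.0) ([-1.4293, -0.0672, 0.0048], 0.0)
```

```bash
python3 -m jog '[[[1,-0.08,-0.003,0,0],[1,-0.18,-0.006,0,0],[1,-0.28,-0.009,0,0],[1,-0.38,-0.012,0,0],[1,-0.48,-0.014,0,0],[1,-0.58,-0.017,0,0],[1,-0.68,-0.02,0,0],[1,-0.78,-0.025,0,0],[1,-0.86,-0.03,0,0],[1,-0.93,-0.034,0,0],[1,-0.96,-0.036,0,0],[1,-0.96,-0.036,0,0]]]'
python3 - <<'E'
from h import *;from station import *
s=state();print(s['position'],s['qpos'],shift(s,(470,-342,290)),shift(s,(470,-342,60)))
E
```

```text
t: 7.8
position: [503.1, -158.9, 289.3]
orientation: [-3.14, 0.0, 1.442]
ft_force: [-0.0, 0.2, -3.1]
width: 26.3
gripper_force: 30.0
[ 503.14195796 -158.93303565  289.3341604 ] [-0.36785332  0.21245771  0.69975313  1.77153702 -0.14466602  1.2118424
  0.24356349] ([-0.4645, -0.0235, -0.0014], 0.0) ([-0.4642, -0.0224, 0.5736], 0.0)
```

Arrive above the tray, then descend near the floor (foot bottom ≈ TCP−28).

```bash
python3 -m jog '[[[1,-0.1,-0.005,0,0],[1,-0.2,-0.01,0,0],[1,-0.3,-0.015,0,0],[1,-0.39,-0.02,0,0],[1,-0.44,-0.023,0,0],[1,-0.464,-0.023,0.1,0],[1,-0.464,-0.023,0.2,0],[1,-0.464,-0.023,0.3,0],[1,-0.464,-0.023,0.4,0],[1,-0.464,-0.023,0.48,0],[1,-0.464,-0.023,0.5,0],[1,-0.464,-0.023,0.5,0]]]'
python3 - <<'E'
from h import *;from station import *
p=get_image('top');print([(round(d['conf'],2),d['uv'],int(d['region'].sum())) for d in outline_of(p,'dog')[:4]])
X=cloud(p);v,u=np.mgrid[:420,:560]
P=X[(u>385)&(u<455)&(v>155)&(v<255)&(X[...,2]>18)&(X[...,2]<33)];print(P.min(0),P.max(0))
w=get_image('wrist');cv2.imwrite('pics/w3.png',w['image'][:,:,::-1]);print(state()['position'])
E
```

```text
t: 9.0
position: [472.0, -338.9, 89.2]
orientation: [-3.139, -0.001, 1.447]
ft_force: [-0.5, -0.6, -4.2]
width: 25.9
gripper_force: 30.0
[(0.96, [195.6, 307.7], 828), (0.8, [142.2, 151.4], 794), (0.64, [417.0, 223.5], 146)]
[ 405.44113751 -434.56513443   18.08153395] [ 645.61162439 -279.022058     32.91581263]
[ 473.21631829 -340.95267974   92.22694714]
```

View pics/w3.png

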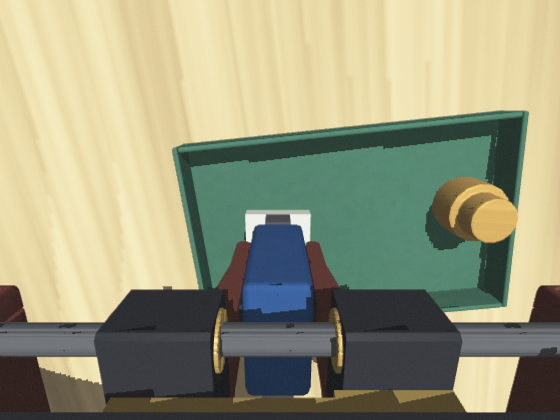

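The dog hangs upright at (278,270) over the tray's free −x half, coupling clear at (485,215). Lower it.

```bash
python3 -m jog '[[[1,0,0,0.06,0],[1,0,0,0.11,0],[1,0,0,0.135,0],[1,0,0,0.135,0]]]'; python3 -m jog '[[[1,0,0,0.005,0],[1,0,0,0.0075,0],[1,0,0,0.0075,0]]]'
```

```text
t: 9.55
position: [472.0, -340.4, 36.6]
orientation: [-3.141, -0.0, 1.446]
ft_force: [-0.3, 0.1, -3.8]
width: 25.9
gripper_force: 30.0
t: 9.85
position: [472.4, -340.9, 34.4]
orientation: [3.14, 0.0, 1.445]
ft_force: [-0.2, 0.3, -4.6]
width: 26.1
gripper_force: 30.0
```

```bash
python3 -m jog '[[[1,0,0,0.003,0],[1,0,0,0.005,0],[1,0,0,0.005,0]]]'; python3 -m jog '[[[1,0,0,0.001,0],[1,0,0,0.003,0],[1,0,0,0.003,0]]]'
```

```text
t: 10.15
position: [471.9, -340.6, 31.6]
orientation: [-3.142, -0.0, 1.445]
ft_force: [-0.6, 0.3, -3.7]
width: 26.2
gripper_force: 30.0
t: 10.45
position: [472.4, -341.1, 31.6]
orientation: [3.14, 0.0, 1.445]
ft_force: [-2.7, 2.7, 7.4]
width: 26.2
gripper_force: 30.0
```

```bash
python3 -m jog '[[[-0.3,0,0,0,0],[-0.3,0,0,0,0],[-0.3,0,0,0,0],[-0.3,0,0,0,0],[-0.3,0,0,0,0],[-0.3,0,0,-0.05,0],[-0.3,0,0,-0.12,0],[-0.3,0,0,-0.24,0],[-0.3,0,0,-0.36,0],[-0.3,0,0,-0.48,0],[-0.3,0,0,-0.6,0],[-0.3,0,0,-0.6,0]]]'
python3 - <<'E'
from h import *;from station import *
p=get_image('scene');cv2.imwrite('pics/s3.png',p['image'][200:420,40:400,::-1].repeat(2,0).repeat(2,1))
T=dict(np.load('w1.npz'))
# console frame from wall centre (y 263, x -35)
yaw=-.131;R=Ro.from_euler('z',yaw).as_matrix()
o=np.array([571,254,0])-R@[-35,262.5,0];print('origin',o)
C=Tc(o[0],o[1],yaw);print('handle',C([-101.6,0,94]),'hinge',C([55,0,160]),'dialgrip',C([-11.7,0,112.6]))
# check handle in wrist pic 1: red points
X=cloud(T);m=mask(T,(172,120,60),(180,255,255))|mask(T,(0,150,60),(3,255,255))
v,u=np.mgrid[:420,:560];P=X[m&(u>200)&(u<240)&(v>260)&(v<380)&(X[...,2]>85)]
print(len(P),P.mean(0),P.min(0),P.max(0),np.polyfit(P[:,1],P[:,0],1))
s=state();print(s['position'],s['qpos'],shift(s,C([-140,0,240])[0],np.pi/2+yaw))
E
```

```text
t: 11.65
position: [473.8, -343.1, 276.9]
orientation: [3.132, 0.003, 1.445]
ft_force: [0.5, -1.4, 0.5]
width: 57.3
gripper_force: 0.0
origin [571.41088136 -10.82273538   0.        ]
handle [[470.68141415   2.44882959  94.        ]] hinge [[625.93962837 -18.00714556 160.        ]] dialgrip [[559.81112972  -9.2944154  112.6       ]]
449 [476.17039618  26.61529314  98.34668267] [461.59758339 -59.61246579  93.9613743 ] [483.78428316  66.79449736 100.90360288] [1.23984551e-01 4.72870511e+02]
[ 473.03321278 -341.78585946  273.53344919] [-0.03292378  0.35489892  0.77015253  1.67470314 -0.26336131  1.21266098
  0.67252117] ([0.8538, -0.2099, 0.0813], 0.0018)
```

View pics/s3.png

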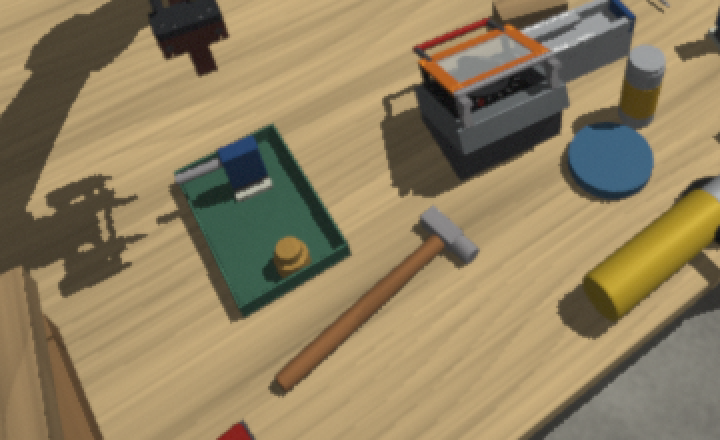

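The dog stands upright in the tray (crop (245,165)), coupling untouched. Next the cover handle.

Run:
```python
from h import *;from station import *
print(shift(state(),(471.5,-3,200),1.440))
```

```text
([0.8401, -0.1108, 0.1819], 0.0017)
```

```bash
python3 -m jog '[[[0.18,0.1,-0.013,0.02,0.002],[0.18,0.22,-0.029,0.04,0.002],[0.18,0.34,-0.045,0.06,0.002],[0.18,0.46,-0.06,0.08,0.002],[0.18,0.58,-0.076,0.1,0.002],[0.18,0.69,-0.091,0.13,0.002],[0.18,0.78,-0.103,0.16,0.002],[0.18,0.84,-0.111,0.18,0.002],[0.18,0.84,-0.111,0.18,0.002],[0.18,0.84,-0.111,0.18,0.002]]]'
python3 - <<'E'
from h import *;from station import *
p=get_image('wrist');X=cloud(p);m=mask(p,(172,120,60),(180,255,255))|mask(p,(0,150,60),(3,255,255))
P=X[m&np.isfinite(X[...,2])&(X[...,2]>80)&(X[...,2]<110)&(abs(X[...,1])<90)&(abs(X[...,0]-470)<40)]
print(len(P),P.mean(0),P.max(0),np.polyfit(P[:,1],P[:,0],1))
s=state();print(s['position'],s['orientation'],s['width'],shift(s,(471.5,2.4,78),1.440))
E
```

```text
t: 12.7
position: [469.1, -1.9, 197.5]
orientation: [-3.14, 0.001, 1.44]
ft_force: [-0.3, -0.9, 0.3]
width: 36.2
gripper_force: 0.0
1846 [472.51608958   5.14962254  98.45388902] [483.99360229  66.21700345 101.40822616] [1.24803364e-01 4.71873399e+02]
[469.46769337  -2.72467304 197.92888216] [-3.14065252e+00  9.55722504e-04  1.43843009e+00] 35.63759337514528 ([0.0137, 0.0036, 0.2998], -0.0005)
```

```bash
python3 -m jog '[[[0.18,0.012,0.005,0.1,0],[0.18,0.012,0.005,0.18,0],[0.18,0.012,0.005,0.25,0],[0.18,0.012,0.005,0.3,0],[0.18,0.012,0.005,0.3,0],[1,0.012,0.005,0.3,0],[1,0.012,0.005,0.3,0],[1,0.012,0.005,0.3,0],[1,0.012,0.005,0.3,0],[1,0.012,0.005,0.3,0]]]'
python3 - <<'E'
from h import *;from station import *
s=state();R=Ro.from_euler('xyz',s['orientation']).as_matrix();print(s['position'],s['width'],s['gripper_force'])
# arc: bar about hinge in console xz; from theta=0 to 2.32
a0=np.arctan2(94-160,-156.6)  # direction of bar from hinge
cx=R.T@Ro.from_euler('z',-.131).apply([1,0,0])
for th in np.arange(0,2.36,0.14):
    a=a0-th; d=170*np.array([np.cos(a)-np.cos(a0),0,np.sin(a)-np.sin(a0)])
    t=(cx*d[0]+R.T@[0,0,d[2]])/400;print(round(th,2),t.round(3).tolist())
E
```

```text
t: 13.75
position: [472.4, 2.8, 79.3]
orientation: [3.141, -0.001, 1.439]
ft_force: [-4.3, -0.4, 6.6]
width: 11.0
gripper_force: 30.0
[472.40866888   2.82722164  79.33863731] 10.956152978545186 30.00198930501938
0.0 [0.0, 0.0, 0.0]
0.14 [0.0, -0.019, -0.056]
0.28 [0.0, -0.03, -0.115]
0.42 [0.0, -0.033, -0.174]
0.56 [0.0, -0.028, -0.233]
0.7 [0.0, -0.014, -0.291]
0.84 [0.0, 0.007, -0.347]
0.98 [0.0, 0.036, -0.398]
1.12 [0.0, 0.073, -0.446]
1.26 [0.0, 0.115, -0.487]
1.4 [0.001, 0.163, -0.523]
1.54 [0.001, 0.215, -0.551]
1.68 [0.001, 0.27, -0.572]
1.82 [0.001, 0.328, -0.585]
1.96 [0.001, 0.388, -0.59]
2.1 [0.001, 0.447, -0.586]
2.24 [0.001, 0.505, -0.575]
```

```bash
python3 -m jog '[[[1,0,-0.019,-0.056,0],[1,0,-0.03,-0.115,0],[1,0,-0.033,-0.174,0],[1,0,-0.028,-0.233,0],[1,0,-0.014,-0.291,0],[1,0,0.007,-0.347,0],[1,0,0.036,-0.398,0],[1,0,0.036,-0.398,0]]]'
```

```text
t: 14.55
position: [485.1, 1.0, 239.8]
orientation: [-3.138, -0.001, 1.439]
ft_force: [-12.8, 1.7, 6.8]
width: 11.5
gripper_force: 30.0
```

```bash
python3 -m jog '[[[1,0,0.034,-0.051,0],[1,0,0.076,-0.092,0],[1,0,0.124,-0.128,0],[1,0,0.176,-0.156,0],[1,0,0.231,-0.177,0],[1,0,0.289,-0.19,0],[1,0,0.289,-0.19,0]]]'
```

```text
t: 15.25
position: [604.0, -14.5, 315.8]
orientation: [3.137, -0.0, 1.44]
ft_force: [-1.3, 1.2, 9.9]
width: 10.8
gripper_force: 30.0
```

```bash
python3 -m jog '[[[1,0,0.06,-0.006,0],[1,0,0.119,-0.003,0],[1,0,0.177,0.008,0],[1,0,0.201,0.015,0],[1,0,0.201,0.015,0]]]'
python3 - <<'E'
from h import *;from station import *
s=state();C=Tc(571.4,-10.8,-.131);print(s['position'],s['qpos'],s['ft_force']); print('open bar',C([55+170*np.cos(np.arctan2(-66,-156.6)-2.35),0,160+170*np.sin(np.arctan2(-66,-156.6)-2.35)]))
E
```

```text
t: 15.75
position: [682.5, -24.8, 308.0]
orientation: [3.139, 0.0, 1.439]
ft_force: [1.9, 2.0, 3.5]
width: 11.0
gripper_force: 30.0
[682.49412553 -24.84164135 308.02358008] [-0.43997025  0.51435103  0.65264206  1.35179989 -0.30933437  1.37496683
  0.07718191] [1.86378707 1.96664151 3.45978432]
open bar [[688.49795433 -26.22818753 317.85162156]]
```

```bash
python3 -m jog '[[[0.1,0,0.01,0.004,0],[0.1,0,0.014,0.006,0],[0.1,0,0.014,0.006,0],[0.1,0,0.014,0.006,0],[0.1,0,0.014,0.006,0],[0.1,0,0.014,-0.05,0],[0.1,0,0.014,-0.15,0],[0.1,0,0.014,-0.22,0],[0.1,0,0.014,-0.22,0]]]'
python3 - <<'E'
from h import *;from station import *
C=Tc(571.4,-10.8,-.131);s=state();print(s['ft_force'],shift(s,C([-120,0,300])[0],1.440))
E
```

```text
t: 16.65
position: [687.7, -26.4, 400.4]
orientation: [3.135, -0.001, 1.439]
ft_force: [0.5, 0.7, 0.0]
width: 39.8
gripper_force: 0.0
[0.47494569 0.65768824 0.00987135] ([-0.0001, -0.5949, 0.2469], -0.0004)
```

Run:
```python
from h import *;from station import *
C=Tc(571.4,-10.8,-.131);s=state();print(shift(s,C([-40,-120,300])[0],1.440))
```

```text
([-0.3, -0.3947, 0.2481], -0.0004)
```

```bash
python3 -m jog '[[[0.1,-0.05,-0.1,0,0],[0.1,-0.12,-0.2,0,0],[0.1,-0.2,-0.3,0.06,0],[0.1,-0.27,-0.36,0.15,0],[0.1,-0.3,-0.395,0.23,0],[0.1,-0.3,-0.395,0.248,0],[0.1,-0.3,-0.395,0.248,0],[0.1,-0.3,-0.395,0.248,0]]]'
python3 look.py w4
```

```text
t: 17.45
position: [515.6, -123.0, 297.2]
orientation: [3.14, 0.0, 1.44]
ft_force: [-0.2, 0.2, 1.3]
width: 39.4
gripper_force: 0.0
```

View pics/w4.png

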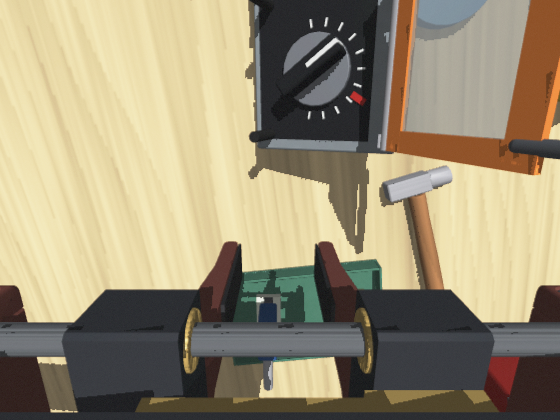

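The cover stands open (right); the dial is at (318,68), its white line pointing to (338,48), and the red mark is at (357,97).

```bash
cat > dial.py <<'E'
from h import *
def panelframe(o=(571.4,-10.8),yaw=-.131):
    R=Ro.from_euler('z',yaw).as_matrix()@Ro.from_euler('y',-np.radians(23)).as_matrix()
    return R,np.array([o[0],o[1],85.])
def hit(p,uv,off):   # ray to plane 'off' above panel -> panel xy
    R,c=panelframe();d=np.linalg.inv(p['mtx'])@np.array([uv[0],uv[1],1.]);d=p['R'].T@d;o=-p['R'].T@p['t']
    n=R[:,2];k=((c+n*off-o)@n)/(d@n);return (R.T@(o+k*d-c))[:2]
def angles(p):
    R,c=panelframe();X=cloud(p);L=(X-c)@R;r=np.hypot(L[...,0],L[...,1])
    h=cv2.cvtColor(p['image'],cv2.COLOR_RGB2HSV)
    red=((h[...,0]<6)|(h[...,0]>172))&(h[...,1]>150)&(h[...,2]>90)&(abs(r-53)<12)&(abs(L[...,2])<12)
    wh=(h[...,1]<50)&(h[...,2]>170)&(r<38)&(abs(L[...,2]-41)<9)
    bar=(abs(L[...,2]-41)<7)&(r<45)
    disc=(abs(L[...,2]-10)<5)&(r<42)&(h[...,2]>60)
    for n,m in(('red',red),('white',wh),('bar',bar),('disc',disc)):
        P=L[m]
        if len(P)<5: print(n,len(P));continue
        q=cv2.minAreaRect(P[:,:2].astype(np.float32));e=np.linalg.svd(P[:,:2]-P[:,:2].mean(0),full_matrices=False)[2][0]
        print(n,len(P),'mean',P.mean(0).round(1),'ang',round(float(np.arctan2(-P[:,1].mean(),P[:,0].mean())),3),'axis',round(float(np.arctan(-e[1]/e[0])),3),'rect',np.round(q[0],1),np.round(q[1],1))
E
python3 - <<'E'
from dial import *
p=dict(np.load('w4.npz'));angles(p)
E
```

```text
red 100 mean [ 45.  -27.9   1.3] ang 0.554 axis 0.65 rect [ 45.3 -28.1] [ 7.3 14.5]
white 173 mean [17.1 11.2 40.7] ang -0.582 axis -0.632 rect [16.3 11. ] [34.6  4.2]
bar 1466 mean [ 4.   0.7 39.6] ang -0.17 axis -0.628 rect [1.8 0.3] [70.7 18.8]
disc 2077 mean [ 5.5 -2.4  8.9] ang 0.413 axis 0.923 rect [2.8 0.8] [68.1 71.4]
```

```bash
cat >> dial.py <<'E'
def push_tcp(th,s=28,hx=10,hy=13.5,off=20,gap=0,ax=(2,.5)):
    R,c=panelframe();t=np.array([-np.cos(th),np.sin(th)]);k=np.array([np.sin(th),np.cos(th)])
    h=hx*abs(k[0])+hy*k[1]; extra=max(0,(41-off)*np.tan(np.radians(23))*k[0])
    xy=np.array(ax)+t*s-k*(9+h+extra+gap);return c+R@[xy[0],xy[1],off]
E
python3 - <<'E'
from dial import *;from station import *
s=state();print(s['qpos'],s['position'],s['orientation']);p=dict(np.load('w4.npz'));print('cam',-p['R'].T@p['t'])
a=push_tcp(-.63,gap=12);print('start',a,'fwd',[push_tcp(t).round(1).tolist() for t in(-.63,-.33,0,.3,.5)])
print(shift(s,a+[0,0,80]))
E
```

```text
[-0.45500339  0.21097599  0.72006164  1.75685386 -0.14713643  1.22685171
  0.17349681] [ 515.79742968 -123.11567169  297.41027335] [3.13991149e+00 2.84956689e-04 1.44063612e+00]
cam [525.85886928 -44.34153811 458.81779238]
start [559.0741721  -56.11756922 104.05276966] fwd [[553.9, -45.7, 101.3], [544.5, -39.8, 97.0], [537.1, -28.5, 93.3], [531.4, -23.2, 90.6], [528.4, -17.6, 89.0]]
([0.1802, 0.0851, 0.2835], 0.0)
```

```bash
python3 -m jog '[[[1,0.05,0.02,0,-0.5],[1,0.1,0.05,0,-0.5],[1,0.18,0.085,0,-0.5],[1,0.18,0.085,0.05,-0.5],[1,0.18,0.085,0.1,-0.5],[1,0.18,0.085,0.15,-0.5],[1,0.18,0.085,0.2,-0.5],[1,0.18,0.085,0.24,-0.5],[1,0.18,0.085,0.28,-0.5],[1,0.18,0.085,0.284,-0.5],[1,0.18,0.085,0.284,-0.5],[1,0.18,0.085,0.284,-0.5]]]'
python3 - <<'E'
from dial import *;from station import *
s=state();print(s['qpos'][6],s['width'],shift(s,push_tcp(-.63,gap=12)))
E
```

```text
t: 18.7
position: [558.8, -56.4, 183.3]
orientation: [3.141, 0.001, 3.012]
ft_force: [-0.1, 0.4, -0.5]
width: 0.6
gripper_force: 0.0
1.59366528809226 0.6133661129498219 ([-0.0004, 0.0007, 0.1981], 0.0)
```

```bash
python3 -m jog '[[[1,0,0,0.08,0],[1,0,0,0.15,0],[1,0,0,0.198,0],[1,0,0,0.198,0]]]'
python3 - <<'E'
from dial import *;from station import *
s=state();print(s['ft_force'])
for t in(-.63,-.45,-.27,-.09,.09,.25,.4,.5): print(t,shift(s,push_tcp(t))[0])
E
```

```text
t: 19.1
position: [556.6, -56.3, 101.6]
orientation: [-3.141, -0.004, 3.009]
ft_force: [-0.2, -0.8, 0.2]
width: 0.6
gripper_force: 0.0
[-0.20216267 -0.76140935  0.20771612]
-0.63 [0.0103, 0.0255, 0.0009]
-0.45 [0.0257, 0.0309, 0.0075]
-0.27 [0.0402, 0.0406, 0.0137]
-0.09 [0.0526, 0.0543, 0.019]
0.09 [0.0624, 0.0649, 0.0231]
0.25 [0.0709, 0.0712, 0.0268]
0.4 [0.0784, 0.0797, 0.03]
0.5 [0.0828, 0.0866, 0.0319]
```

```bash
python3 -m jog '[[[1,0.01,0.023,0,0],[1,0.018,0.028,0.004,0],[1,0.026,0.031,0.0075,0],[1,0.04,0.0405,0.0135,0],[1,0.0525,0.054,0.019,0],[1,0.0625,0.065,0.023,0],[1,0.071,0.071,0.027,0],[1,0.078,0.08,0.03,0],[1,0.078,0.08,0.03,0]]]'
python3 - <<'E'
from dial import *;from station import *
s=state();print(s['ft_force'],s['position'],push_tcp(.4));p=get_image('wrist');angles(p);angles(get_image('scene'))
E
```

```text
t: 20.0
position: [530.1, -20.8, 91.4]
orientation: [-3.141, -0.001, 3.01]
ft_force: [-0.4, -1.1, -0.0]
width: 0.4
gripper_force: 0.9
[-0.3664301  -1.12155375 -0.04810069] [530.05826608 -20.80262779  91.3908646 ] [529.73086871 -20.56322857  89.73260596]
red 0
white 1
bar 1381 mean [-28.8  -2.5  40.3] ang 3.054 axis -0.466 rect [-7.1 -1.4] [71.  38.1]
disc 316 mean [-7.4  9.7  8.8] ang -2.22 axis 0.669 rect [-4.7 -5.8] [35.  70.2]
red 7 mean [ 45.  -28.7   1.6] ang 0.567 axis 0.556 rect [ 44.3 -28.2] [ 5.3 12. ]
white 0
bar 24 mean [-19.6 -20.1  41.4] ang 2.342 axis 1.252 rect [-20.9 -12.7] [32.5 24.1]
disc 35 mean [32.9 -0.6  8.2] ang 0.017 axis 1.527 rect [33.  -1.1] [13.7 48. ]
```

```bash
python3 - <<'E'
from dial import *;from station import *
s=state();print(shift(s,(520,-75,290)))
E
python3 -m jog '[[[1,0,-0.03,0,0],[1,0,-0.04,-0.1,0],[1,0.01,-0.07,-0.2,0.05],[1,0.02,-0.1,-0.3,0.1],[1,0.02,-0.13,-0.4,0.15],[1,0.02,-0.13,-0.5,0.5],[1,0.02,-0.13,-0.5,0.5],[1,0.02,-0.13,-0.5,0.5],[1,0.02,-0.13,-0.5,0.5],[1,0.02,-0.13,-0.5,0.5],[1,0.02,-0.13,-0.5,0.5],[1,0.02,-0.13,-0.5,0.5]]]'
python3 -m jog '[[[1,0,0,0,0.13],[1,0,0,0,0.13],[1,0,0,0,0.13]]]'
python3 look.py w5; python3 -c "
from dial import *
angles(dict(np.load('w5.npz')))"
```

```text
([0.008, -0.1374, -0.4964], 0.0)
t: 21.3
position: [515.6, -72.2, 291.6]
orientation: [-3.141, -0.0, 1.503]
ft_force: [-0.6, -0.1, -0.3]
width: 0.6
gripper_force: 0.0
t: 21.6
position: [515.7, -72.2, 291.6]
orientation: [-3.141, -0.0, 1.095]
ft_force: [-0.2, 0.2, -0.6]
width: -0.1
gripper_force: 0.0
red 101 mean [ 44.8 -27.7   1.2] ang 0.554 axis 0.605 rect [ 44.6 -27.8] [ 7.9 13.8]
white 151 mean [20.  -4.1 40.6] ang 0.204 axis 0.208 rect [19.7 -4.1] [ 4.1 34.6]
bar 1279 mean [ 4.3 -0.1 39.6] ang 0.018 axis 0.213 rect [ 2.2 -0. ] [18.1 70.5]
disc 2212 mean [4.6 3.2 8.9] ang -0.605 axis -1.394 rect [ 3. -0.] [71.2 68.3]
```

View pics/w5.png

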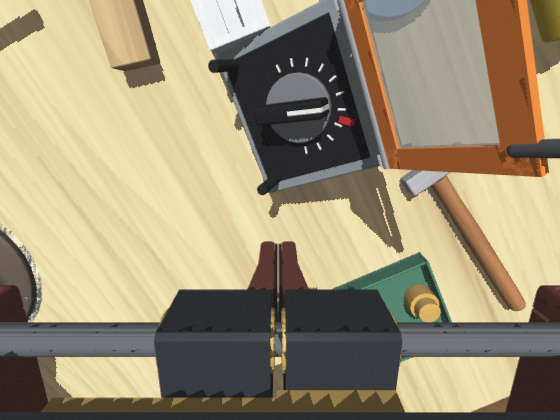

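The line points nearly right at (325,110); the mark at (346,121) is still about 0.35 rad further clockwise. I'll pin down the axis centre from the tick ring.

```bash
cat >> dial.py <<'E'
def fine(p):
    from scipy.optimize import least_squares
    h=cv2.cvtColor(p['image'],cv2.COLOR_RGB2HSV);v,u=np.mgrid[:420,:560]
    def xy(m,off): return np.array([hit(p,(a,b),off) for a,b in zip(u[m],v[m])])
    R,c=panelframe();L=(cloud(p)-c)@R;r=np.hypot(L[...,0],L[...,1])
    red=((h[...,0]<6)|(h[...,0]>172))&(h[...,1]>150)&(h[...,2]>90)&(abs(r-53)<12)
    tick=(h[...,1]<90)&(h[...,2]>110)&(abs(r-51)<8)&(abs(L[...,2])<6)
    wh=(h[...,1]<50)&(h[...,2]>170)&(r<38)&(abs(L[...,2]-41)<9)
    T=xy(tick,0);M=xy(red,0);W=xy(wh,41)
    f=least_squares(lambda q:np.hypot(T[:,0]-q[0],T[:,1]-q[1])-q[2],[1,0,50],loss='soft_l1').x
    ax=lambda P:float(np.arctan((lambda e:-e[1]/e[0])(np.linalg.svd(P-P.mean(0),full_matrices=False)[2][0])))
    m=M.mean(0)-f[:2];w=W.mean(0)-f[:2]
    print('ticks',len(T),'centre/r',f.round(2),'mark r',np.hypot(*m).round(1),'mark',np.arctan2(-m[1],m[0]).round(3),'markaxis',round(ax(M),3),'| line',np.arctan2(-w[1],w[0]).round(3),'axis',round(ax(W),3))
E
python3 - <<'E'
from dial import *
for n in('w4','w5'): fine(dict(np.load(n+'.npz')))
E
```

```text
ticks 239 centre/r [ 0.09  0.15 46.84] mark r 52.7 mark 0.559 markaxis 0.648 | line -0.573 axis -0.626
ticks 223 centre/r [ 0.18 -0.08 46.71] mark r 52.3 mark 0.559 markaxis 0.606 | line 0.2 axis 0.208
```

```bash
sed -i 's/(abs(r-51)<8)&(abs(L\[...,2\])<6)/(r>36)\&(r<62)\&(abs(L[...,2])<5)\&(L[...,0]>-12)/' dial.py
cat >> dial.py <<'E'
def ticks(p):
    h=cv2.cvtColor(p['image'],cv2.COLOR_RGB2HSV);R,c=panelframe();L=(cloud(p)-c)@R;r=np.hypot(L[...,0]-1,L[...,1])
    m=((h[...,1]<90)&(h[...,2]>110)&(r>38.5)&(r<60)&(abs(L[...,2])<5)&(L[...,0]>-12)).astype(np.uint8)
    n,lab,st,ce=cv2.connectedComponentsWithStats(m)
    for i in range(1,n):
        if st[i,4]>5: q=hit(p,ce[i],0);print(st[i,4],q.round(1),'r0',np.hypot(*q).round(1),'r2',np.hypot(q[0]-2.2,q[1]).round(1))
E
python3 - <<'E'
from dial import *
for n in('w4','w5'): p=dict(np.load(n+'.npz'));fine(p);ticks(p)
E
```

```text
ticks 261 centre/r [ 0.65  0.07 46.18] mark r 52.2 mark 0.563 markaxis 0.648 | line -0.592 axis -0.626
27 [ 8.9 45.5] r0 46.4 r2 46.0
24 [-7.1 45.6] r0 46.2 r2 46.6
24 [24.1 40.1] r0 46.8 r2 45.7
27 [36.2 29.7] r0 46.8 r2 45.1
28 [44.3 16.1] r0 47.2 r2 45.1
19 [46.2  0.3] r0 46.2 r2 44.0
23 [ 44.6 -15.6] r0 47.2 r2 45.1
22 [ 36.6 -29.4] r0 47.0 r2 45.3
23 [ 24.4 -39.8] r0 46.6 r2 45.5
19 [ -6.3 -45. ] r0 45.5 r2 45.8
21 [  9.7 -45.5] r0 46.6 r2 46.2
ticks 246 centre/r [9.100e-01 3.000e-02 4.594e+01] mark r 51.7 mark 0.568 markaxis 0.606 | line 0.213 axis 0.208
23 [23.8 39.8] r0 46.4 r2 45.3
24 [ 8.9 45.5] r0 46.3 r2 46.0
24 [36.2 29.8] r0 46.9 r2 45.2
22 [-7.1 45.2] r0 45.8 r2 46.2
24 [44.5 16.1] r0 47.3 r2 45.3
19 [46.3  0.1] r0 46.3 r2 44.1
24 [ 44.5 -15.6] r0 47.1 r2 45.0
22 [ 36.3 -29.3] r0 46.7 r2 45.0
22 [ 24.2 -39.6] r0 46.4 r2 45.3
21 [  9.5 -45.3] r0 46.2 r2 45.8
19 [ -6.6 -45.1] r0 45.6 r2 46.0
```

Run:
```python
from dial import *;from station import *
s=state();a=push_tcp(.21,gap=8);print(a,shift(s,a+[0,0,60],3.012),s['orientation'])
```

```text
[530.45491204 -32.69833523  90.71016961] ([0.1045, -0.0127, 0.3522], 0.3882) [-3.14117500e+00 -2.48937633e-04  1.09002119e+00]
```

```bash
python3 -m jog '[[[1,0.05,-0.01,0,-0.612],[1,0.1045,-0.0127,0,-0.612],[1,0.1045,-0.0127,0.05,-0.612],[1,0.1045,-0.0127,0.1,-0.612],[1,0.1045,-0.0127,0.15,-0.612],[1,0.1045,-0.0127,0.2,-0.612],[1,0.1045,-0.0127,0.25,-0.612],[1,0.1045,-0.0127,0.3,-0.612],[1,0.1045,-0.0127,0.352,-0.612],[1,0.1045,-0.0127,0.352,-0.612],[1,0.1045,-0.0127,0.352,-0.612],[1,0.1045,-0.0127,0.352,-0.612]]]'
python3 -m jog '[[[1,0,0,0,-0.063],[1,0,0,0,-0.063]]]'
python3 - <<'E'
from dial import *;from station import *
s=state();print(shift(s,push_tcp(.21,gap=8),3.012))
for t in(.21,.3,.4,.46,.53): print(t,shift(s,push_tcp(t,gap=-5)))
E
```

```text
t: 22.85
position: [530.1, -32.6, 150.5]
orientation: [-3.142, -0.001, 2.91]
ft_force: [0.3, 0.1, -0.1]
width: 0.3
gripper_force: 0.0
t: 23.05
position: [530.2, -32.6, 150.8]
orientation: [3.141, -0.0, 3.107]
ft_force: [-0.6, 0.6, -0.6]
width: 0.1
gripper_force: 0.0
([-0.0007, -0.0002, 0.1503], 0.0302)
0.21 ([-0.0099, 0.0309, 0.1476], 0.0)
0.3 ([-0.0067, 0.0353, 0.1492], 0.0)
0.4 ([-0.0034, 0.0411, 0.1508], 0.0)
0.46 ([-0.0017, 0.0451, 0.1517], 0.0)
0.53 ([0.0, 0.0501, 0.1526], 0.0)
```

```bash
python3 -m jog '[[[1,0,0,0.08,0.03],[1,0,0,0.15,0.03],[1,0,0,0.15,0.03],[1,-0.0085,0.026,0.148,0.03],[1,-0.0075,0.034,0.149,0.03],[1,-0.0034,0.041,0.151,0.03],[1,-0.002,0.045,0.152,0.03],[1,0,0.05,0.1525,0.03],[1,0,0.05,0.1525,0.03]]]'
python3 - <<'E'
from dial import *;from station import *
s=state();print(s['ft_force'],s['position'],push_tcp(.53,gap=-5),s['orientation'])
E
python3 -m jog '[[[1,0,-0.03,0,0],[1,0,-0.04,-0.1,0],[1,0.01,-0.07,-0.2,0.05],[1,0.02,-0.1,-0.3,0.1],[1,0.02,-0.13,-0.4,0.15],[1,0.02,-0.13,-0.5,0.5],[1,0.02,-0.13,-0.5,0.5],[1,0.02,-0.13,-0.5,0.5],[1,0.02,-0.13,-0.5,0.5],[1,0.02,-0.13,-0.5,0.5],[1,0.02,-0.13,-0.5,0.5],[1,0.02,-0.13,-0.5,0.5]]]'
python3 -m jog '[[[1,0,0,0,0.05],[1,0,0,0,0.05]]]'
python3 look.py w6; python3 -c "
from dial import *
p=dict(np.load('w6.npz'));angles(p);fine(p)"
```

```text
t: 23.95
position: [531.5, -11.5, 90.6]
orientation: [3.141, 0.001, 3.006]
ft_force: [-0.9, -2.0, 2.0]
width: 0.7
gripper_force: 1.3
[-0.9448774  -2.0318334   2.01721207] [531.50558727 -11.49501342  90.63268314] [530.87244117 -12.61767043  89.77246312] [3.14102100e+00 9.18851525e-04 3.00596373e+00]
t: 25.15
position: [516.2, -62.6, 290.1]
orientation: [3.141, -0.001, 1.499]
ft_force: [0.2, -0.2, -0.0]
width: 0.3
gripper_force: 0.0
t: 25.35
position: [516.3, -62.6, 290.1]
orientation: [3.141, -0.001, 1.346]
ft_force: [0.6, 0.1, -1.1]
width: 0.4
gripper_force: 0.0
red 94 mean [ 44.8 -27.5   1.3] ang 0.551 axis 0.614 rect [ 44.9 -27.7] [ 8.1 13.4]
white 140 mean [ 14.7 -13.5  40.5] ang 0.745 axis 0.785 rect [ 14.3 -13.4] [ 4.5 34. ]
bar 1303 mean [ 2.6  0.3 39.5] ang -0.112 axis 0.791 rect [ 1.5 -0.1] [18.7 70.7]
disc 1937 mean [7.2 5.  8.9] ang -0.608 axis -0.777 rect [ 2.8 -0.8] [71.2 67.4]
ticks 195 centre/r [ 3.000e-02 -6.300e-01  4.685e+01] mark r 52.1 mark 0.546 markaxis 0.62 | line 0.715 axis 0.779
```

Run:
```python
from dial import *;from station import *
R,c=panelframe()
for X,th in(((530.06,-20.8,91.39),.211),((531.5,-11.5,90.63),.785)):
    L=R.T@(np.array(X)-c);k=np.array([np.sin(th),np.cos(th)]);t=np.array([-np.cos(th),np.sin(th)]);q=L[:2]-[1.8,0]
    print('panel',L.round(1),'d',(-k@q-9).round(2),'s',(t@q).round(1),'extra',((41-L[2])*np.tan(np.radians(23))*k[0]).round(1), 'h',(10*abs(k[0])+13.5*k[1]).round(1))
s=state();print(s['position'],s['orientation'])
```

```text
panel [-34.  -15.3  21.4] d 13.48 s 31.8 extra 1.7 h 15.3
panel [-34.1  -5.9  20.6] d 20.57 s 21.2 extra 6.1 h 16.6
[516.2372701  -62.48980119 290.01813249] [ 3.14115700e+00 -5.91210150e-04  1.35071612e+00]
```

```bash
cat >> dial.py <<'E'
def back_tcp(th,s=26,hx=10,hy=10.2,off=20,gap=0,ax=(1.8,0)):
    R,c=panelframe();t=np.array([-np.cos(th),np.sin(th)]);k=np.array([np.sin(th),np.cos(th)])
    xy=np.array(ax)+t*s+k*(9+hx*abs(k[0])+hy*k[1]+gap);return c+R@[xy[0],xy[1],off]
E
python3 - <<'E'
from dial import *;from station import *
s=state();a=back_tcp(.785,gap=9);print(a,shift(s,a+[0,0,60],3.012))
E
```

```text
[574.71867121  30.33344072 105.8430919 ] ([0.2582, 0.0919, 0.3106], 0.4712)
```

```bash
python3 -m jog '[[[1,0,0,0,-0.529],[1,0,0,0,-0.529],[1,0.02,0,0,-0.529],[1,0.06,0.02,0,-0.529],[1,0.12,0.04,0,-0.529],[1,0.18,0.06,0,-0.529],[1,0.24,0.08,0,-0.529],[1,0.258,0.092,0,-0.529],[1,0.258,0.092,0,-0.529],[1,0.258,0.092,0,-0.529],[1,0.258,0.092,0,-0.529],[1,0.258,0.092,0,-0.529]]]'
python3 -m jog '[[[1,0,0,0.1,0],[1,0,0,0.2,0],[1,0,0,0.3,0],[1,0,0,0.31,0],[1,0,0,0.31,0]]]'
python3 - <<'E'
from dial import *;from station import *
s=state();print(s['position'],shift(s,back_tcp(.785,gap=9),3.012))
for t in(.785,.7,.63,.58): print(t,shift(s,back_tcp(t)))
E
```

```text
t: 26.6
position: [574.9, 29.9, 289.9]
orientation: [3.141, 0.0, 3.017]
ft_force: [-0.7, -0.2, -0.1]
width: 0.5
gripper_force: 0.0
t: 27.1
position: [574.6, 30.0, 165.8]
orientation: [-3.141, -0.001, 3.009]
ft_force: [-0.0, 0.5, 0.2]
width: 0.6
gripper_force: 0.0
[574.64276475  29.95352911 165.81164301] ([-0.0003, 0.001, 0.1499], -0.0009)
0.785 ([0.0143, -0.0149, 0.1562], 0.0)
0.7 ([0.0212, -0.0157, 0.1591], 0.0)
0.63 ([0.0268, -0.017, 0.1615], 0.0)
0.58 ([0.0309, -0.0183, 0.1632], 0.0)
```

```bash
python3 -m jog '[[[1,0,0.001,0.08,0],[1,0,0.001,0.15,0],[1,0,0.001,0.15,0],[1,0.014,-0.013,0.156,0],[1,0.021,-0.0155,0.159,0],[1,0.027,-0.017,0.1615,0],[1,0.031,-0.018,0.163,0],[1,0.031,-0.018,0.163,0],[1,0.031,-0.018,0.163,0]]]'
python3 - <<'E'
from dial import *;from station import *
s=state();print(s['ft_force'],s['position'],back_tcp(.58))
E
python3 -m jog '[[[1,-0.02,0.03,0,0],[1,-0.02,0.04,-0.1,0],[1,0,0,-0.2,0],[1,0.03,-0.03,-0.3,0],[1,0.07,-0.1,-0.4,0],[1,0.11,-0.18,-0.46,0.5],[1,0.11,-0.22,-0.46,0.5],[1,0.11,-0.22,-0.46,0.5],[1,0.11,-0.22,-0.46,0.5],[1,0.11,-0.22,-0.46,0.5],[1,0.11,-0.22,-0.46,0.5],[1,0.11,-0.22,-0.46,0.5]]]'
python3 -m jog '[[[1,0,0,0,0.1],[1,0,0,0,0.1],[1,0,0,0,0.1]]]'
python3 look.py w7; python3 -c "
from dial import *
p=dict(np.load('w7.npz'));angles(p);fine(p);ticks(p)"
```

```text
t: 28.0
position: [561.9, 24.9, 101.1]
orientation: [3.141, 0.001, 3.01]
ft_force: [0.9, 1.3, 1.5]
width: 0.7
gripper_force: 0.8
[0.92977722 1.30488071 1.4673203 ] [561.94249088  24.8710469  101.13500463] [561.33225078  24.31339943 100.54337496]
t: 29.2
position: [506.7, -56.1, 284.5]
orientation: [-3.141, -0.0, 1.954]
ft_force: [1.4, -0.6, -0.2]
width: 0.6
gripper_force: 0.0
t: 29.5
position: [506.8, -56.1, 284.5]
orientation: [-3.141, 0.0, 1.644]
ft_force: [0.3, -0.0, -0.7]
width: 0.5
gripper_force: 0.0
red 95 mean [ 45.  -27.8   1. ] ang 0.553 axis 0.61 rect [ 45.7 -28.5] [ 7.8 15.1]
white 136 mean [ 15.5 -12.   40.6] ang 0.659 axis 0.696 rect [ 15.5 -12. ] [ 3.9 34.3]
bar 1319 mean [ 2.2  0.2 39.6] ang -0.091 axis 0.697 rect [ 1.6 -0.4] [18.5 70.5]
disc 2042 mean [5. 4. 9.] ang -0.678 axis -0.882 rect [ 2.6 -0.9] [71.4 67.4]
ticks 206 centre/r [ 0.62 -0.22 46.21] mark r 52.2 mark 0.559 markaxis 0.606 | line 0.666 axis 0.692
22 [-7.1 44.9] r0 45.5 r2 45.9
22 [ 8.9 45.2] r0 46.1 r2 45.7
24 [23.9 40.1] r0 46.7 r2 45.6
23 [36.2 29.7] r0 46.8 r2 45.2
24 [44.2 15.7] r0 46.9 r2 44.9
16 [46.7  0. ] r0 46.7 r2 44.5
20 [ 44.3 -15.6] r0 47.0 r2 44.9
20 [ 36.7 -29.6] r0 47.1 r2 45.5
21 [ 24.2 -39.5] r0 46.4 r2 45.3
```

View pics/w7.png

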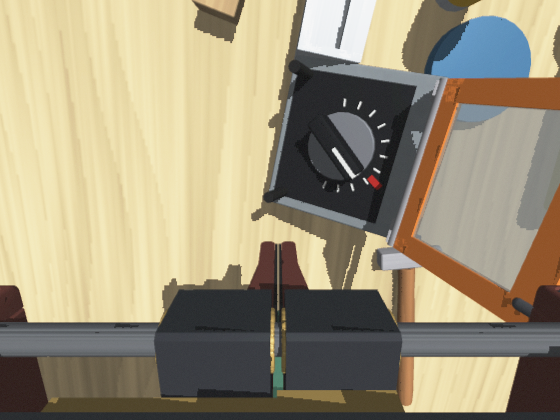

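The line points to about (352,176), still slightly clockwise (0.695) of the mark at (375,181) (≈0.575). One more small push back, with the gap calibrated.

Run:
```python
from dial import *;from station import *
s=state();a=back_tcp(.695,gap=6);print(a,shift(s,a+[0,0,60]),(s['orientation'][2]-3.012)/np.pi)
```

```text
[569.26639834  28.9254574  103.62663816] ([0.2003, 0.1725, 0.302], 0.0) -0.43422196919505973
```

```bash
python3 -m jog '[[[1,0,0,0,-0.434],[1,0,0,0,-0.434],[1,0.02,0.02,0,-0.434],[1,0.06,0.05,0,-0.434],[1,0.12,0.1,0,-0.434],[1,0.18,0.15,0,-0.434],[1,0.2,0.1725,0,-0.434],[1,0.2,0.1725,0,-0.434],[1,0.2,0.1725,0,-0.434],[1,0.2,0.1725,0,-0.434],[1,0.2,0.1725,0,-0.434]]]'
python3 -m jog '[[[1,0,0,0.1,0],[1,0,0,0.2,0],[1,0,0,0.29,0],[1,0,0,0.302,0],[1,0,0,0.302,0]]]'
python3 - <<'E'
from dial import *;from station import *
s=state();print(s['position'],s['orientation'],shift(s,back_tcp(.695,gap=6),3.012))
for t in(.695,.63,.575): print(t,shift(s,back_tcp(t,gap=-3)))
E
```

```text
t: 30.65
position: [569.3, 28.1, 284.5]
orientation: [3.142, -0.0, 3.008]
ft_force: [0.1, -0.3, -0.2]
width: 0.6
gripper_force: 0.0
t: 31.15
position: [569.0, 28.0, 163.7]
orientation: [-3.141, -0.002, 3.008]
ft_force: [0.4, -0.1, 0.9]
width: 0.5
gripper_force: 0.0
[568.98382355  28.02774523 163.68189926] [-3.14099853e+00 -1.52388549e-03  3.00799355e+00] ([-0.0006, 0.0024, 0.1501], -0.0013)
0.695 ([0.0126, -0.0149, 0.1558], 0.0)
0.63 ([0.0175, -0.0164, 0.1579], 0.0)
0.575 ([0.0216, -0.0181, 0.1597], 0.0)
```

```bash
python3 -m jog '[[[1,0,0.0024,0.08,0],[1,0,0.0024,0.15,0],[1,0,0.0024,0.15,0],[1,0.008,-0.01,0.154,0],[1,0.0126,-0.015,0.156,0],[1,0.0175,-0.0165,0.158,0],[1,0.0216,-0.018,0.16,0],[1,0.0216,-0.018,0.16,0],[1,0.0216,-0.018,0.16,0]]]'
python3 - <<'E'
from dial import *;from station import *
s=state();print(s['ft_force'],s['position'],back_tcp(.575,gap=-3))
E
python3 -m jog '[[[1,-0.02,0.03,0,0],[1,-0.02,0.04,-0.1,0],[1,0,0,-0.2,0],[1,0.03,-0.03,-0.3,0],[1,0.07,-0.1,-0.4,0],[1,0.11,-0.18,-0.46,0.5],[1,0.11,-0.22,-0.46,0.5],[1,0.11,-0.22,-0.46,0.5],[1,0.11,-0.22,-0.46,0.5],[1,0.11,-0.22,-0.46,0.5],[1,0.11,-0.22,-0.46,0.5],[1,0.11,-0.22,-0.46,0.5]]]'
python3 -m jog '[[[1,0,0,0,0.1],[1,0,0,0,0.1],[1,0,0,0,0.1]]]'
python3 look.py w8; python3 -c "
from dial import *
p=dict(np.load('w8.npz'));angles(p);fine(p)
i=cv2.imread('pics/w8.png')[70:220,250:430];cv2.imwrite('pics/w8c.png',cv2.resize(i,None,fx=4,fy=4,interpolation=2))"
```

```text
t: 32.05
position: [560.0, 22.4, 100.3]
orientation: [3.141, 0.001, 3.01]
ft_force: [1.5, 0.7, 0.7]
width: 0.6
gripper_force: 0.8
[1.51009272 0.74394875 0.71667357] [559.99497414  22.36115386 100.29163296] [559.347169    21.97721571  99.83751255]
t: 33.25
position: [504.7, -58.7, 283.7]
orientation: [-3.141, -0.0, 1.954]
ft_force: [0.9, -0.9, 0.3]
width: 0.6
gripper_force: 0.0
t: 33.55
position: [504.8, -58.6, 283.7]
orientation: [-3.141, 0.0, 1.643]
ft_force: [0.7, -0.5, -0.7]
width: 0.7
gripper_force: 0.0
red 90 mean [ 44.8 -27.4   1.3] ang 0.549 axis 0.623 rect [ 45.  -27.6] [ 7.6 13.4]
white 144 mean [ 17.  -10.4  40.6] ang 0.551 axis 0.583 rect [ 16.6 -10.2] [ 3.9 34.3]
bar 1324 mean [ 2.2  0.2 39.6] ang -0.083 axis 0.585 rect [ 1.5 -0.2] [18.4 70.9]
disc 2107 mean [4.5 4.  8.9] ang -0.724 axis -0.982 rect [ 2.8 -0.2] [70.7 67.6]
ticks 228 centre/r [ 0.43 -0.17 46.44] mark r 52.1 mark 0.555 markaxis 0.63 | line 0.551 axis 0.578
```

View pics/w8c.png

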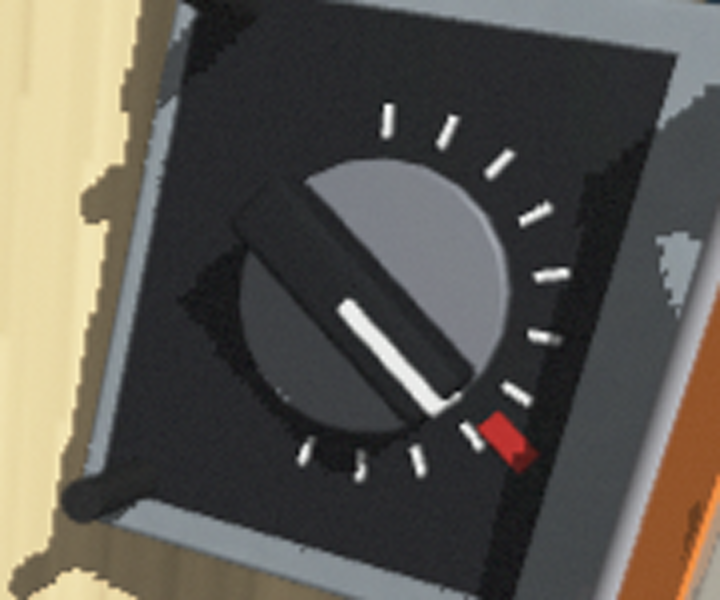

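The pointer line (0.58) now points at the red mark (0.57) within measurement error. The cover is propped open and the robot is clear of everything, so I'm handing in.

```bash
python3 -c "
from station import *
print(job_done())"
```

```text
the job is handed in; nothing more can be done
None
```

The job is handed in at about 34 s: the dog was upright in the tray when last seen, the coupling was not disturbed, the cover is propped open on its own, and the dial reads 0.58 against the red mark's 0.57, measured from the wrist camera.

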